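# Load the nut driver and carry up the tool caddy

### The arm

A 7-joint arm with a two-finger parallel gripper is mounted at the origin on the work surface. World frame = base frame: x ahead of the robot, y to its left, z up, the work surface at z = 0. Lengths are in mm, angles in rad, forces in N, time in s.
With the tool pointing down it reaches from about 400 to 875 mm from the base axis. Payload 4.4 kg.
Tool frame: the origin (TCP) lies between the finger pads; the fingertips stand ctrl.tip_reach ahead of it and the grasp point (between the pads) lies 8 mm behind it (ctrl.tip_reach is the distance from the TCP to the fingertips, in mm); z points along the fingers, y is the direction in which the jaws open and shut (so a half turn about z gives the same grasp; the last joint's range is limited). The gripper opens to 85 mm and grips with 20 to 120 N. Pads are 22 mm wide; open, the fingers measure 114 mm over their backs; the gripper's body (76 mm by 85 mm) begins 54 mm behind the grasp point. The pads swing forward as they close: fully open they stand 13 mm farther back than shut.
Start: joints at [1.141, 0.628, 0.038, 1.517, -0.027, 0.996, -0.02], TCP at [231.316, -607.462, 242.313] pointing down, gripper open.
Joint ranges: [-3.06, 3.06], [-0.37, 2.12], [-1.25, 1.32], [0.18, 2.47], [-1.1, 4.24], [0.23, 1.98], [-2.94, 2.94]. Speed limits (rad/s): [2.57, 2.57, 3.14, 3.14, 3.14, 3.14, 3.14].

### API

Orientations are given as [roll, pitch, yaw] about the fixed x, y, z axes, in that order (R = Rz(yaw) Ry(pitch) Rx(roll)).
In Python, from cell import status, viewer, order, ctrl gives the robot as it stands.
- The arm moves only by the tool play_rows, never from a script. Its argument "series" is a list of rows, each a list of 5 numbers: the shift along the tool's x, y, z in cm, then the turn about the tool's z in degrees, then the closure, from 0 (fully open) to 1 (shut). In form: [[x, y, z, yaw, gripper], ...]. A call has 1 to 8 rows; each row is the pose to reach, as a shift and turn from the pose commanded when the call began, along the tool's axes at that moment; what a row does not reach only later rows make up. A row lasts 1/10 s, in which the tool goes at most 50 mm and 8.59 degrees, less where a joint would pass 70% of its speed; a pose out of reach is approached as far as the arm can. A call with a gripper value outside its range is refused whole. The fingers move at their own pace and stop on an object; the grip force is fixed at half the most. Time passes only in rows, so rows that repeat a pose let the fingers close. It gives the time, the measured TCP pose, the force and the opening at its end, in the units of the state.
- status.read_state(): the state, without advancing time (a new reading comes with each control period).
- viewer.get_image(name): name is "scene" or "top" or "wrist"; returns a dict with "img" (480x640x3 uint8, red, green, blue), "vfov" (degrees; the focal length in pixels is half the picture's height over the tangent of half this angle, whatever the lens; pixels are square), "cx", "cy" (the principal point, pixels), "rvec" (rotation vector, rad) and "tvec" (3), from world to camera coordinates, as OpenCV has them; the wrist camera has in their place "tool_from_camera" (4x4, takes a point from camera to tool coordinates, whose origin is the TCP and whose axes are the flange's). Camera axes: x right, y down, z forward; pixel columns grow to the right and rows downward; lengths in mm; the calibration is good to about 2 mm. A picture is of the moment at which its call begins: read the wrist's pose just before it. There is no depth.
- order.finish_job(): hands the job in, once; it reports no verdict.
The state is a dict: "clock": time; "qpos": joint angles; "qd": joint speeds; "tau": joint torques, N m; "eef_pos": TCP position; "tool_rot": TCP orientation; "force": force on the tool from outside, world axes, zero at the start; "torque": the same for the moment, N m; "width": finger opening in mm.
Only numpy, scipy, OpenCV 4.12 (cv2) and the standard library are available. Lean on these libraries where they do the work, as an engineer would, in place of code of your own. Each camera call takes 0.05 s, during which the arm holds its last target. There are 200 camera calls.

### The job

Take the long-handled nut driver out of the bench rack and stand it upright, fully home, in the holster tube on the end of the plywood tool caddy, and let go of it while the caddy stands on the bench. Then lift the caddy by its handle bar about 10 cm clear of the bench, without tipping it, and keep it steady and level in the air: finish while still holding it there. Leave the stubby driver, the jar, the tape measure and the carton alone.

Things in the scene. Friction and masses are not known exactly. Their poses are not given: they have to be found in the camera images.
- nut_driver: The longer of the two drivers in the rack, 185 mm, 0.11 kg: round steel shaft 12 mm thick, 90 mm long, pointing down; above it, from a flat shoulder, a round wooden handle 30 mm thick, 95 mm long (narrower over its last 16 mm). Stands upright in either hole of the rack, shoulder on the rack's top. Origin: lower tip of the shaft; z up along the shaft to the handle end.
- driver_grip (a point): Point on the nut driver's axis 150 mm above its tip, 35 mm below the handle's end: a good height to grip the handle from above.
- rack: Bench rack of plywood, fixed: a drilled shelf 170 mm (its x) by 70 mm (its y), top face 100 mm above the bench, 20 mm thick, with two through holes of 14 mm at x = -42 and +42 mm. Origin: centre of its underside, on the bench; z up.
- caddy: Loose plywood tool caddy, 0.6 kg. Tray 130 mm (its x) by 220 mm (its y); end boards at y = -104 and +104 mm rise to 165 mm, joined by the handle bar along y. Grey upright holster tube outside its -y end (axis x = 0, y = -142 mm). Things fixed in the tray stay below 57 mm. Origin: centre of its underside; z up. With the driver loaded it balances within 10 mm of the bar's middle.
- handle_mid (a point): Middle of the caddy's handle bar, 145 mm above the caddy's underside. The bar is a wooden slat along the caddy's y, 20 mm thick (x), 30 mm tall (15 mm above and below this point), 196 mm long between the end boards; open space under it for 70 mm.
- holster_mouth (a point): Centre of the holster tube's flared mouth, 112 mm above the caddy's underside. Inner diameter about 38 mm at the mouth, narrowing over 17 mm to a straight bore of 20 mm; outside 46 mm at the mouth. The end board's face is 32 mm from the axis, toward the handle.
- holster_seat (a point): Point on the holster's axis about 98 mm below the mouth: where the tip of the nut driver is when it is fully home, its shoulder resting in the flare and its handle standing up out of the tube.
- stubby: Stubby driver in the other hole of the rack: same make and shaft, but the handle is only 50 mm long (140 mm in all). Not to be disturbed. Origin: its lower tip; z up.
- jar: Glass jar with a steel cap, 64 mm across, 85 mm tall. Not to be disturbed. Origin: centre of its underside.
- tape: Grey tape measure, 65 x 36 x 60 mm. Not to be disturbed. Origin: centre of its underside.
- screw_carton: Cardboard carton, 90 x 60 x 50 mm. Not to be disturbed. Origin: centre of its underside.
There are look-alikes about, which are no part of the job. What is shaped like the nut_driver but green is not meant. What is shaped like the rack but blue is not meant.

How it is judged (in metres and radians):
On the way:
1. the nut driver stands fully home in the holster, let go, the caddy standing on the bench (distance between nut_driver and holster_seat below 0.012 m and angle between the z axis of nut_driver and the z axis of caddy, either way round below 0.15 rad and contact force between the fingers and nut_driver below 0.2 N and height (world z) of caddy below 0.01 m and angle between caddy's own z axis and vertical below 0.05 rad), for 0.2 s.
At the end, for the whole second after the job is handed in: The caddy hangs still (under 30 mm/s) in the fingers at its handle, underside 60 to 180 mm above the bench, within 0.12 rad of level, resting on nothing else; the nut driver is in the holster, tip within 12 mm of the seat, within 0.15 rad of the tube's axis, untouched by the robot (height (world z) of caddy between 0.06 and 0.18 m and angle between caddy's own z axis and vertical below 0.12 rad and linear speed of caddy below 0.03 m/s and angular speed of caddy below 0.15 rad/s and contact force between the fingers and caddy above 2 N and contact force between caddy and rack below 0.3 N and contact force between caddy and jar below 0.3 N and contact force between caddy and tape below 0.3 N and contact force between caddy and screw_carton below 0.3 N and contact force between each of the arm, the fingers and nut_driver below 0.3 N and distance between handle_mid and the grasp point below 0.1 m and distance between nut_driver and holster_seat below 0.012 m and angle between the z axis of nut_driver and the z axis of caddy, either way round below 0.15 rad); the arm keeps its last pose, push and grip.
It fails at once if the caddy is tipped by more than 0.35 rad (angle between caddy's own z axis and vertical above 0.35 rad).
It fails at once if the stubby driver is pulled or knocked (25 mm) (distance of stubby from where it was at the start of the episode above 0.025 m).
It fails at once if the jar, tape measure or carton is moved by more than 30 mm (distance of any of jar, tape, screw_carton from where it was at the start of the episode above 0.03 m).
It also fails if it takes over 58 s, if anything falls off the work surface, if the arm or the gripper's body presses on something with over 40 N, if the wrist force passes 120 N, or if a joint passes its speed limit or range.

## Working session

There is one attempt and no reset: what is moved stays moved. The work goes in short steps, Python scripts to look and compute and a tool call to move; the robot and the scene stay as the last step left them, time stands still between calls to the robot, and variables do not carry over. Pictures are saved under pics/ and viewed, about 8 in all and at most 12, crops included, and the job is handed in when it is done.

Besides the shell and the picture viewer there is one more tool, called after "Call:" as name([rows], argument=value, ...), one row to a line, values as JSON. play_rows: Moves the arm, as the interface text tells. Its arguments: {"type":"object","properties":{"series":{"type":"array","items":{"type":"array","items":{"type":"number"}}}},"required":["series"]}

```bash
mkdir -p pics
cat > h.py <<'E'
import numpy as np, cv2
from scipy.spatial.transform import Rotation as R
from cell import status, viewer, order, ctrl
def cam(name):
    s=status.read_state(); d=viewer.get_image(name)
    im=cv2.cvtColor(np.array(d["img"]),cv2.COLOR_RGB2BGR)
    f=240/np.tan(np.radians(d["vfov"])/2)
    K=np.array([[f,0,d["cx"]],[0,f,d["cy"]],[0,0,1]])
    if name=="wrist":
        T=np.eye(4);T[:3,:3]=R.from_euler('xyz',s["tool_rot"]).as_matrix();T[:3,3]=s["eef_pos"]
        W=T@np.array(d["tool_from_camera"])
    else:
        Rm=cv2.Rodrigues(np.array(d["rvec"],float))[0];W=np.eye(4);W[:3,:3]=Rm.T;W[:3,3]=-Rm.T@np.array(d["tvec"],float).ravel()
    return im,K,W
def ray(K,W,u,v):
    d=W[:3,:3]@np.linalg.inv(K)@[u,v,1.]; return W[:3,3],d/np.linalg.norm(d)
def onz(K,W,u,v,z):
    o,d=ray(K,W,u,v); return o+d*(z-o[2])/d[2]
def proj(K,W,p):
    c=W[:3,:3].T@(np.array(p,float)-W[:3,3]); q=K@c; return q[:2]/q[2]
def totool(p):  # world point -> tool coords in cm
    s=status.read_state(); return R.from_euler('xyz',s["tool_rot"]).as_matrix().T@(np.array(p)-s["eef_pos"])/10
E
python3 - <<'E'
from h import *
np.set_printoptions(precision=2,suppress=True)
s=status.read_state(); print(s,ctrl.tip_reach)
for n in("scene","top","wrist"):
    im,K,W=cam(n); cv2.imwrite(f"pics/{n}0.png",im); print(n,K[0,0],K[:2,2],W)
E
```

```text
{'clock': 0.0, 'qpos': array([ 1.14,  0.63,  0.04,  1.52, -0.03,  1.  , -0.02]), 'qd': array([ 0.,  0., -0.,  0.,  0., -0., -0.]), 'tau': array([ -0.  , -56.34,   1.23, -19.34,   0.01,   0.01,  -0.  ]), 'eef_pos': array([ 231.11, -606.84,  241.36]), 'tool_rot': array([-3.14,  0.  ,  0.36]), 'force': array([ 0.35, -0.31, -0.2 ]), 'torque': array([ 0.01, -0.03, -0.03]), 'width': 85.49059545530143} 11.0
scene 468.4244205580804 [323.24 237.93] [[   0.83    0.32   -0.46 1155.12]
 [   0.56   -0.46    0.69 -915.29]
 [   0.01   -0.83   -0.56  852.9 ]
 [   0.      0.      0.      1.  ]]
top 570.7350648754953 [324.26 243.94] [[  -0.03   -0.98    0.2   196.14]
 [  -1.      0.03   -0.     -5.19]
 [  -0.     -0.2    -0.98 1915.96]
 [   0.      0.      0.      1.  ]]
wrist 347.92745121150796 [314.92 241.4 ] [[   0.36   -0.9    -0.25  296.23]
 [  -0.93   -0.34   -0.09 -582.43]
 [  -0.      0.27   -0.96  372.32]
 [   0.      0.      0.      1.  ]]
```

View pics/scene0.png

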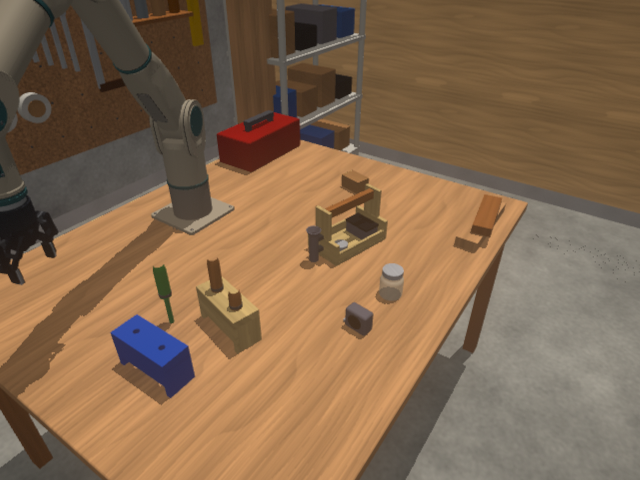

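View pics/top0.png

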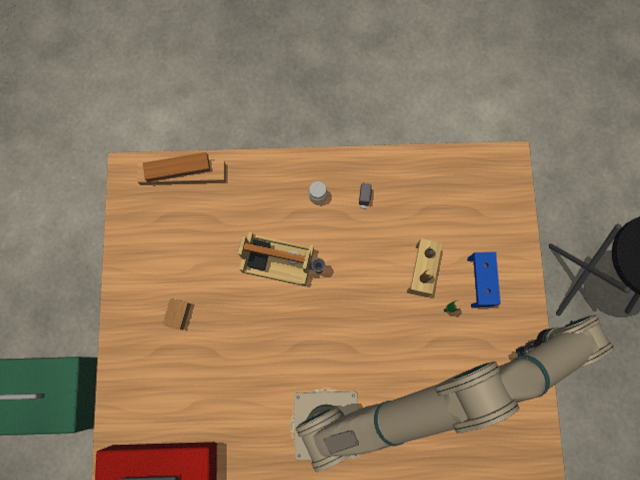

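The scene view shows three driver-like things: a green one at (165,292), which is a look-alike; a tall brown handle at (215,275) in the plywood rack; and a short brown one at (235,298), the stubby. The tall brown one fits. The plywood rack is the one at (228,312), and the blue one at (152,352) is not meant. The caddy is at (350,225), with its holster at (314,243). Next I'll confirm with an enlarged crop and measure.

Run:
```python
from h import *
np.set_printoptions(precision=1,suppress=True)
a,Ka,Wa=cam("scene"); b,Kb,Wb=cam("top")
c1=cv2.resize(a[245:355,140:280],None,fx=2.8,fy=2.8,interpolation=3)
c2=cv2.resize(b[225:310,400:510],None,fx=3.5,fy=3.5,interpolation=3)
c3=cv2.resize(a[170:270,290:400],None,fx=3.5,fy=3.5,interpolation=3)
c4=cv2.resize(b[225:295,230:335],None,fx=3.5,fy=3.5,interpolation=3)
W=np.zeros((650,800,3),np.uint8)
for c,x,y in((c1,0,0),(c2,400,0),(c3,0,310),(c4,400,310)):
    h=min(c.shape[0],650-y);w=min(c.shape[1],800-x);W[y:y+h,x:x+w]=c[:h,:w]
cv2.imwrite("pics/crop1.png",W[:600] if 0 else cv2.resize(W,(738,600)))
def tri(p,q):
    o1,d1=ray(Ka,Wa,*p);o2,d2=ray(Kb,Wb,*q)
    t=np.linalg.lstsq(np.c_[d1,-d2],o2-o1,rcond=None)[0]
    x,y=o1+d1*t[0],o2+d2*t[1];return (x+y)/2,np.linalg.norm(x-y)
print("driver end",onz(Ka,Wa,214,260,195),onz(Kb,Wb,425,277,195),tri((214,260),(425,277)))
print("stubby end",onz(Ka,Wa,235,292,150),onz(Kb,Wb,430,253,150),tri((235,292),(430,253)))
print("mouth",onz(Ka,Wa,314,231,112),onz(Kb,Wb,319,266,112),tri((314,231),(319,266)))
# bar mask in top
h=cv2.cvtColor(b,cv2.COLOR_BGR2HSV); roi=np.zeros(h.shape[:2],np.uint8)
roi[225:295,230:335]=cv2.inRange(h,(3,140,60),(13,255,200))[225:295,230:335]
roi=cv2.morphologyEx(roi,cv2.MORPH_OPEN,np.ones((2,2)))
cs=max(cv2.findContours(roi,0,1)[0],key=cv2.contourArea); r=cv2.minAreaRect(cs);print("bar",r)
bp=cv2.boxPoints(r);print(bp,[onz(Kb,Wb,*p,160)[:2] for p in bp],onz(Kb,Wb,*r[0],160))
for n,p,z in(("jar",(318,190),85),("tape",(366,192),60),("carton",(179,313),50)):print(n,onz(Kb,Wb,*p,z))
```

```text
driver end [ 465.  -331.4  195. ] [ 445.  -313.2  195. ] (array([ 447.4, -316.3,  178.1]), np.float64(0.2707494759473871))
stubby end [ 543.1 -351.5  150. ] [ 527.3 -341.8  150. ] (array([ 530.9, -342.8,  137.5]), np.float64(3.8148906718904265))
mouth [514.5   3.8 112. ] [502.   9. 112.] (array([505.7,  11. , 104.2]), np.float64(6.272408929526589))
bar ((279.5882568359375, 254.64706420898438), (10.6715669631958, 5.3357834815979), 14.03624439239502)
[[273.8 255.9]
 [275.1 250.8]
 [285.4 253.4]
 [284.1 258.5]] [array([529.7, 149.3]), array([546.1, 145.1]), array([536.9, 112.8]), array([520.5, 117. ])] [533.3 131.1 160. ]
jar [764.1   6.   85. ]
tape [ 760.2 -156.2   60. ]
carton [370.  469.7  50. ]
```

View pics/crop1.png

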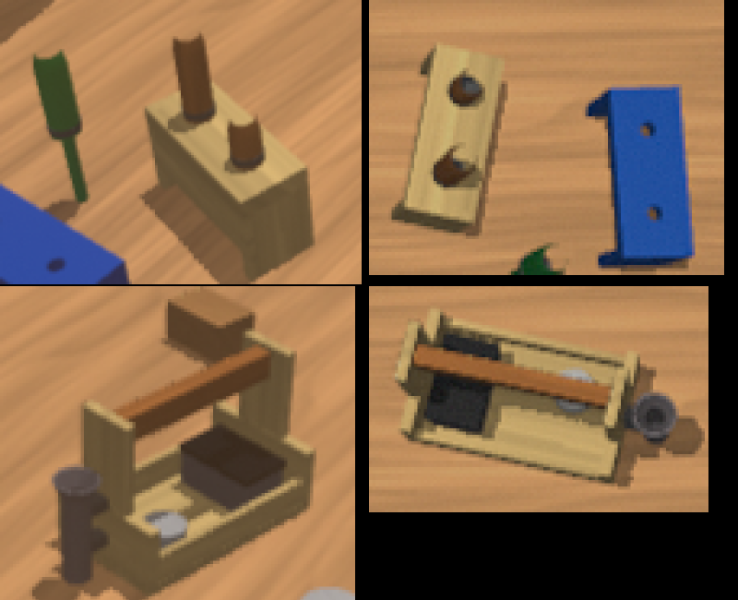

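The crop confirms it: the tall brown handle (crop 195,80) stands in the plywood rack hole nearer the robot, and the stubby is at crop (245,145). Triangulated, they are 88 mm apart against the expected 84. The mouth is near (504,10) and the bar middle near (540,150), 144 mm apart against 142. I'm moving to hover over the driver.

Call:
play_rows([
  [0,0,-5,0,0],
  [4,-2.5,-6,8,0],
  [8.5,-5.5,-6,16,0],
  [13,-8.5,-6,24,0],
  [17.5,-11.2,-6,32,0],
  [22,-14,-6,38,0],
  [26.5,-17,-6,38,0],
  [30.5,-19.5,-6,38,0],
])

```text
clock: 1.05
eef_pos: [439.0, -326.7, 302.4]
tool_rot: [3.141, -0.0, -0.299]
force: [0.4, -0.7, -0.1]
width: 85.3
```

Run:
```python
from h import *
np.set_printoptions(precision=2,suppress=True)
a,Ka,Wa=cam("wrist"); s=status.read_state();print(s["eef_pos"],s["tool_rot"],s["qpos"],s["clock"])
cv2.imwrite("pics/w1.png",a)
```

```text
[ 446.15 -316.99  302.13] [-3.13 -0.   -0.29] [ 0.46  0.42  0.17  1.73 -0.09  1.   -1.2 ] 1.1
```

View pics/w1.png

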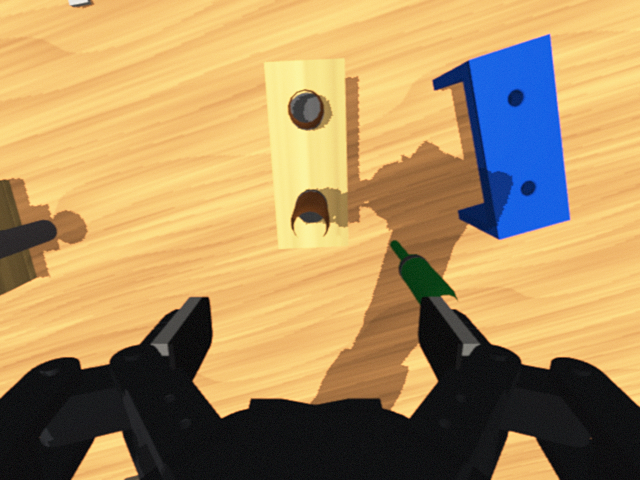

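Wrist view: the rack top spans corners (265,62), (344,59), (348,244) and (279,248). The long driver is at (311,215), the stubby at (306,109), and the green look-alike at (425,275).

Run:
```python
from h import *
np.set_printoptions(precision=1,suppress=True)
a,K,W=cam("wrist"); s=status.read_state();print(s["eef_pos"],s["tool_rot"])
h=cv2.cvtColor(a,cv2.COLOR_BGR2HSV)
# rack top
m=cv2.inRange(h,(20,60,150),(32,160,255)); m[:40]=0;m[270:]=0;m[:,:200]=0;m[:,400:]=0
m=cv2.morphologyEx(m,cv2.MORPH_CLOSE,np.ones((25,25)));m=cv2.morphologyEx(m,cv2.MORPH_OPEN,np.ones((9,9)))
c=max(cv2.findContours(m,0,1)[0],key=cv2.contourArea);q=cv2.approxPolyDP(c,8,True)[:,0];print("rack",q.tolist())
P=np.array([onz(K,W,*p,100)[:2] for p in cv2.convexHull(c)[:,0]],np.float32);r=cv2.minAreaRect(P);print(r)
b=cv2.inRange(h,(0,80,20),(15,255,150));b[:70]=0;b[260:]=0;b[:,:270]=0;b[:,350:]=0
# split by row
for lo,hi in((70,140),(180,250)):
    ys,xs=np.nonzero(b[lo:hi,285:335]);ys+=lo;xs+=285;print("brown",xs.min(),xs.max(),ys.min(),ys.max())
for n,p,z in(("base long",(313,213),100),("horns",(311,237),195),("base stub",(307,108),100),("stub",(305,110),150)):print(n,onz(K,W,*p,z))
for z in (100,179,195):print(z,proj(K,W,[s["eef_pos"][0],s["eef_pos"][1],z]))
cv2.imwrite("pics/w2c.png",cv2.resize(a[60:270,240:370],None,fx=2.8,fy=2.8,interpolation=3))
```

```text
[ 443.9 -320.4  302.1] [-3.1 -0.  -0.3]
rack [[201, 41], [203, 93], [215, 93], [216, 77], [280, 71], [281, 98], [201, 134], [200, 227], [272, 216], [272, 243], [240, 269], [289, 268], [377, 243], [361, 234], [360, 176], [399, 162], [399, 41]]
((500.4927978515625, -312.58935546875), (191.54623413085938, 208.46383666992188), 73.4637680053711)
brown 306 334 96 134
brown 308 334 196 235
base long [ 451.9 -314.4  100. ]
horns [ 453.  -314.6  195. ]
base stub [ 545.2 -336.4  100. ]
stub [ 539.3 -334.6  150. ]
100 [321.2 219.1]
179 [322.2 240.7]
195 [322.5 246.7]
```

View pics/w2c.png

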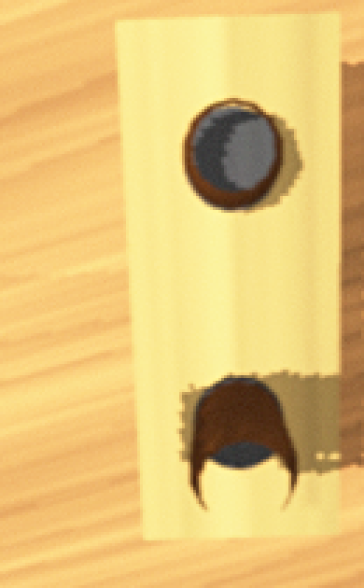

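Run:
```python
from h import *
np.set_printoptions(precision=1,suppress=True)
s=status.read_state();print(s["eef_pos"],s["tool_rot"],s["clock"])
a,K,W=cam("wrist")
d=cv2.imread("pics/w2c.png"); cv2.imwrite("pics/x.png",d)
f=cv2.resize(a[60:270,240:370],None,fx=2.8,fy=2.8,interpolation=3);print("diff",np.abs(f.astype(int)-d).mean())
L=onz(K,W,325.4,211,100);S=onz(K,W,324.3,112.9,100);S2=onz(K,W,323.2,115.4,150)
C=[onz(K,W,240+x/2.8,60+y/2.8,100)[:2] for x,y in((116,20),(338,13),(340,540),(144,540))]
print(L,S,S2,np.linalg.norm(L-S),C,"rack ctr",np.mean(C,0))
print([np.linalg.norm(C[i]-C[i-1]) for i in range(4)])
print("rack dir",np.arctan2(*(S-L)[[1,0]]))
```

```text
[ 443.9 -320.4  302.1] [-3.1 -0.  -0.3] 1.15
diff 12.326518153048765
[ 447.8 -330.4  100. ] [ 534.2 -354.   100. ] [ 529.1 -350.6  150. ] 89.58220734125076 [array([ 580.9, -328.5]), array([ 563.2, -395.3]), array([ 396.7, -353.4]), array([ 416.4, -286. ])] rack ctr [ 489.3 -340.8]
[np.float64(169.85412696003704), np.float64(69.06285035960605), np.float64(171.67809025776293), np.float64(70.2018070842192)]
rack dir -0.26691746175995157
```

Call:
play_rows([
  [0.5,0.8,0,-2,0],
  [0.5,0.8,0,-2,0],
  [0.5,0.8,0,-2,0],
  [0.5,0.8,0,-2,0],
  [0.5,0.8,0,-2,0],
])

```text
clock: 1.7
eef_pos: [440.1, -337.8, 302.3]
tool_rot: [-3.141, 0.0, -0.265]
force: [0.0, 0.3, 0.0]
width: 85.3
```

Run:
```python
from h import *
np.set_printoptions(precision=1,suppress=True)
a,K,W=cam("wrist");s=status.read_state();print(s["eef_pos"],s["tool_rot"],s["clock"])
for z in (100,195):print(z,proj(K,W,[*s["eef_pos"][:2],z]))
cv2.imwrite("pics/w3c.png",cv2.resize(a[60:270,240:370],None,fx=2.8,fy=2.8,interpolation=3))
```

```text
[ 440.2 -337.8  302.3] [-3.1  0.  -0.3] 1.75
100 [315.4 217.2]
195 [315.6 244.4]
```

View pics/w3c.png

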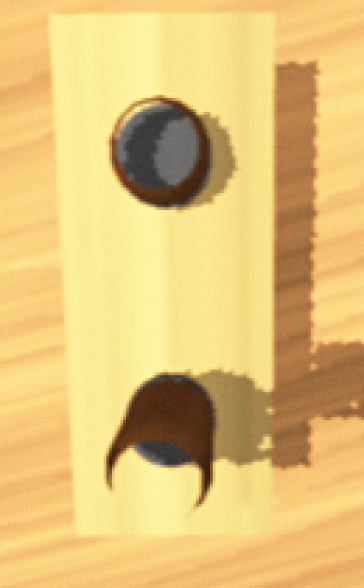

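Run:
```python
from h import *
np.set_printoptions(precision=1,suppress=True)
a,K,W=cam("wrist");s=status.read_state()
g=lambda x,y,z:onz(K,W,240+x/2.8,60+y/2.8,z)
L=g(172,418,100);S=g(160,147,100);C=[g(x,y,100) for x,y in((50,14),(274,13),(272,535),(77,535))]
c=np.mean(C,0);e=(C[0]+C[1]-C[2]-C[3]);e/=np.linalg.norm(e)
print(L,S,np.linalg.norm(L-S),c,c-42*e,np.arctan2(e[1],e[0]),"horn",g(160,500,190))
T=np.mean([L,c-42*e],0);print("target",T,totool([T[0],T[1],168]))
```

```text
[ 451.5 -326.7  100. ] [ 537.4 -347.   100. ] 88.33104830021448 [ 492.6 -337.2  100. ] [ 451.9 -326.7  100. ] -0.252206788346104 horn [ 446.7 -325.6  190. ]
target [ 451.7 -326.7  100. ] [ 0.8 -1.4 13.4]
```

Call:
play_rows([
  [0.8,-1.4,0,0,0],
  [0.8,-1.4,4,0,0],
  [0.8,-1.4,8,0,0],
  [0.8,-1.4,12,0,0],
  [0.8,-1.4,14.7,0,0],
  [0.8,-1.4,14.7,0,0],
  [0.8,-1.4,14.7,0,0],
  [0.8,-1.4,14.7,0,0.2],
])

```text
clock: 2.6
eef_pos: [453.4, -326.7, 157.0]
tool_rot: [3.141, -0.003, -0.264]
force: [0.3, -0.3, -0.4]
width: 73.3
```

Call:
play_rows([
  [0,0,0,0,1],
  [0,0,0,0,1],
  [0,0,0,0,1],
  [0,0,0,0,1],
  [0,0,0,0,1],
  [0,0,0,0,1],
  [0,0,0,0,1],
  [0,0,0,0,1],
])

```text
clock: 3.4
eef_pos: [452.3, -326.7, 156.4]
tool_rot: [3.141, -0.002, -0.265]
force: [-0.4, -0.0, 6.8]
width: 28.6
```

Call:
play_rows([
  [0,0,-1,0,1],
  [0,0,-3,0,1],
  [0,0,-6,0,1],
  [0,0,-9,0,1],
  [0,0,-12,0,1],
  [0,0,-15,0,1],
  [0,0,-18,0,1],
  [0,0,-18,0,1],
])

```text
clock: 4.2
eef_pos: [453.5, -327.7, 340.0]
tool_rot: [3.139, -0.008, -0.265]
force: [-0.9, -0.7, -0.9]
width: 28.5
```

Run:
```python
from h import *
np.set_printoptions(precision=3,suppress=True)
b,K,W=cam("top");s=status.read_state();print(s["eef_pos"],s["tool_rot"],s["force"],s["width"],s["clock"])
cr=lambda x,y:((x-369)/3.229+230,(y-286)/3.229+225)
e1=onz(K,W,*cr(414,356),160);e2=onz(K,W,*cr(606,395),160);m=onz(K,W,*cr(655,414),112)
print(e1,e2,np.linalg.norm(e1-e2),(e1+e2)/2,m)
mid=(e1+e2)/2; print("d",np.linalg.norm((mid-m)[:2]),"axis ang",np.arctan2(*(e1-e2)[[1,0]]),np.arctan2(*(mid-m)[[1,0]]))
```

```text
[ 452.465 -326.888  337.587] [ 3.14  -0.004 -0.265] [-0.297 -0.181 -1.315] 28.490311209237117 4.25
[561.905 242.757 160.   ] [518.137  56.77  160.   ] 191.06714559777427 [540.021 149.763 160.   ] [506.42   10.221 112.   ]
d 143.53040196660947 axis ang 1.3396718519913102 1.3345001305789075
```

Call:
play_rows([
  [-0.4,-4,0,-8,1],
  [-0.9,-8,0,-16,1],
  [-1.4,-12.5,0,-24,1],
  [-1.9,-17,0,-32,1],
  [-2.4,-21.5,0,-40,1],
  [-2.8,-26,0,-48,1],
  [-3.3,-30,0,-56,1],
  [-3.7,-33.9,0,-64,1],
])

```text
clock: 5.05
eef_pos: [503.6, 12.5, 334.2]
tool_rot: [-3.14, 0.002, 0.859]
force: [0.7, -0.6, -1.4]
width: 28.5
```

Call:
play_rows([
  [0,0,0,-8,1],
  [0,0,0,-16,1],
  [0,0,0,-24,1],
  [0,0,0,-28,1],
  [0,0,0,-28,1],
  [0,0,0,-28,1],
  [0,0,0,-28,1],
])

```text
clock: 5.75
eef_pos: [504.4, 10.5, 334.9]
tool_rot: [-3.141, 0.0, 1.34]
force: [-0.4, -0.1, -1.3]
width: 28.8
```

Run:
```python
from h import *
np.set_printoptions(precision=3,suppress=True)
a,K,W=cam("wrist");s=status.read_state();print(s["eef_pos"],s["tool_rot"],s["force"],s["width"],s["clock"],s["qpos"])
for z in (191,281,112):print(z,proj(K,W,[*s["eef_pos"][:2],z]))
cv2.imwrite("pics/w4.png",a)
```

```text
[504.543  10.53  335.016] [-3.141  0.     1.34 ] [-0.06   0.163 -1.661] 28.515842444865477 5.8 [ 0.137  0.328 -0.29   1.778  0.106  1.051 -0.422]
191 [314.267 231.619]
281 [313.766 270.483]
112 [314.508 212.956]
```

View pics/w4.png

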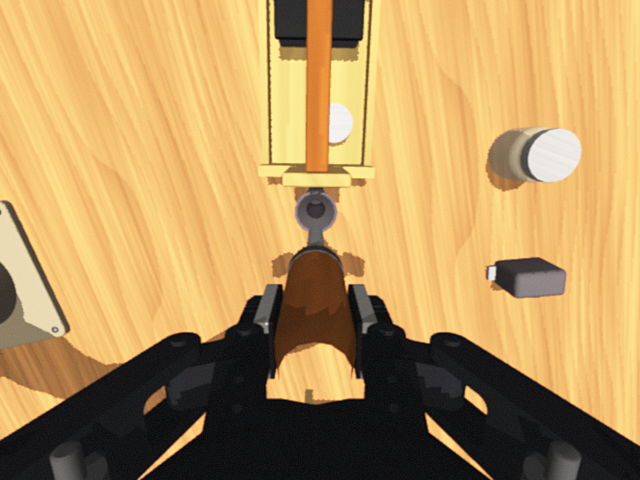

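The wrist view shows the mouth at (316,212), where (314.5,213) was predicted for straight below the tool. The shaft hangs in line with it, with the tip near (317,228). I'm descending.

Call:
play_rows([
  [0.1,0.1,3,0,1],
  [0.1,0.1,6,0,1],
  [0.1,0.1,8,0,1],
  [0.1,0.1,9.5,0,1],
  [0.1,0.1,11,0,1],
  [0.1,0.1,12.5,0,1],
  [0.1,0.1,14,0,1],
  [0.1,0.1,14,0,1],
])

```text
clock: 6.6
eef_pos: [504.6, 11.2, 193.7]
tool_rot: [-3.138, 0.001, 1.341]
force: [-0.1, 0.4, -1.4]
width: 28.7
```

Call:
play_rows([
  [0,0,1,0,1],
  [0,0,2,0,1],
  [0,0,2.6,0,1],
  [0,0,3,0,1],
  [0,0,3.2,0,1],
  [0,0,3.2,0,1],
])

```text
clock: 7.2
eef_pos: [505.9, 11.3, 163.2]
tool_rot: [-3.141, 0.0, 1.341]
force: [0.8, 0.3, -0.9]
width: 28.9
```

Call:
play_rows([
  [0,0,0.2,0,1],
  [0,0,0.4,0,1],
  [0,0,0.5,0,1],
  [0,0,0.5,0,1],
])

```text
clock: 7.6
eef_pos: [505.4, 11.7, 160.4]
tool_rot: [-3.141, 0.0, 1.341]
force: [-6.3, 1.0, 20.1]
width: 28.7
```

Contact came at the expected seat height (tip ≈ 14 mm). I'm releasing and retreating upward.

Call:
play_rows([
  [0,0,-0.3,0,1],
  [0,0,-0.3,0,0],
  [0,0,-0.3,0,0],
  [0,0,-0.3,0,0],
  [0,0,-0.3,0,0],
  [0,0,-0.3,0,0],
  [0,0,-0.3,0,0],
  [0,0,-0.3,0,0],
])

```text
clock: 8.4
eef_pos: [506.0, 11.4, 161.3]
tool_rot: [-3.142, -0.0, 1.341]
force: [0.1, -0.7, 0.5]
width: 85.8
```

Call:
play_rows([
  [0,0,-3,0,0],
  [0,0,-7,0,0],
  [0,0,-11,0,0],
  [0,0,-15,0,0],
  [0,0,-15,0,0],
  [0,0,-15,0,0],
  [0,0,-15,0,0],
])

```text
clock: 9.1
eef_pos: [505.1, 11.1, 310.3]
tool_rot: [-3.14, 0.001, 1.341]
force: [0.4, -0.1, 0.8]
width: 85.4
```

Run:
```python
from h import *
np.set_printoptions(precision=3,suppress=True)
a,K,W=cam("wrist");s=status.read_state();print(s["eef_pos"],s["tool_rot"],s["force"],s["width"],s["clock"])
b,Kb,Wb=cam("scene")
V=np.zeros((480,800,3),np.uint8);V[:,:400]=a[:,110:510];V[:400,400:]=cv2.resize(b[150:270,280:400],(400,400),interpolation=3)
cv2.imwrite("pics/w5.png",V)
h=cv2.cvtColor(a,cv2.COLOR_BGR2HSV);m=cv2.inRange(h,(5,150,60),(16,255,255));m[170:]=0;m[:,:290]=0;m[:,350:]=0
for r in range(5,165,30):
    x=np.nonzero(m[r])[0];print(r,x.min() if len(x) else None,x.max() if len(x) else None)
for z in(199,109):print(proj(K,W,[*s["eef_pos"][:2],z]))
```

```text
[505.066  11.153 310.006] [-3.139  0.001  1.341] [ 0.045  0.543 -1.428] 85.50367503260503 9.15
5 306 333
35 305 332
65 306 331
95 305 330
125 305 328
155 305 328
[314.066 242.662]
[314.509 217.232]
```

View pics/w5.png

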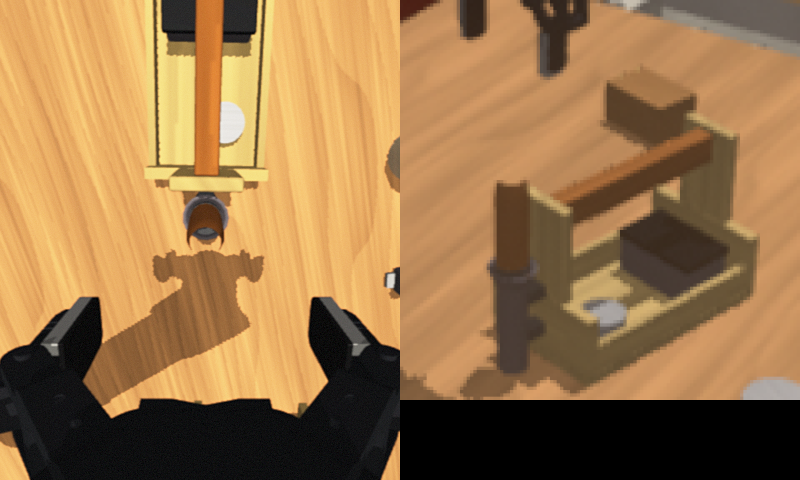

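The view shows the driver upright in the tube, handle base at the mouth (scene crop 512,265), and the caddy undisturbed. Now the bar axis.

Run:
```python
from h import *
np.set_printoptions(precision=2,suppress=True)
a,K,W=cam("wrist");b,Kb,Wb=cam("scene")
p=onz(K,W,316.5,155,160);q=onz(K,W,319.5,5,160);e=(q-p)/np.linalg.norm(q-p)
m=onz(K,W,315,217,112)   # mouth centre
e0=onz(K,W,316,172,165)  # end board near edge top
H=p+e*np.dot(m+142*e-p,e);print(p,q,e,np.arctan2(e[1],e[0]),"mouth",m,"mid",H,"board",e0)
print("shift TCP",totool([H[0],H[1],137]))
for z in(199,183,109,112):print(z,proj(Kb,Wb,[m[0],m[1],z]))
```

```text
[520.4   69.65 160.  ] [545.65 168.99 160.  ] [0.25 0.97 0.  ] 1.3218643889204775 mouth [505.59  12.04 112.  ] mid [540.73 149.63 160.  ] board [517.14  57.36 165.  ]
shift TCP [14.28  0.33 17.31]
199 [312.98 202.57]
183 [313.   207.53]
109 [313.08 229.6 ]
112 [313.08 228.73]
```

Call:
play_rows([
  [4,0.1,0,1,0],
  [8,0.2,0,1,0],
  [12,0.3,0,1,0],
  [14.3,0.3,0,1,0],
  [14.3,0.3,3,1,0],
  [14.3,0.3,7,1,0],
  [14.3,0.3,10,1,0],
  [14.3,0.3,10,1,0],
])

```text
clock: 10.1
eef_pos: [538.3, 148.7, 206.9]
tool_rot: [-3.133, 0.005, 1.324]
force: [-0.1, -0.3, 0.8]
width: 85.4
```

Call:
play_rows([
  [0,0,2,0,0],
  [0,0,4,0,0],
  [0,0,6,0,0],
  [0,0,7.3,0,0],
  [0,0,7.3,0,0],
  [0,0,7.3,0,0],
])

```text
clock: 10.7
eef_pos: [542.1, 150.1, 139.1]
tool_rot: [3.141, -0.001, 1.324]
force: [0.0, 0.2, -0.0]
width: 85.6
```

Call:
play_rows([
  [0,0,0,0,0.4],
  [0,0,0,0,1],
  [0,0,0,0,1],
  [0,0,0,0,1],
  [0,0,0,0,1],
  [0,0,0,0,1],
  [0,0,0,0,1],
  [0,0,0,0,1],
])

```text
clock: 11.5
eef_pos: [540.8, 150.0, 138.5]
tool_rot: [-3.141, 0.0, 1.324]
force: [-5.5, 0.2, 5.3]
width: 19.1
```

Bar gripped (19 mm opening on a 20 mm slat). I'll lift a little first and check.

Call:
play_rows([
  [0,0,-0.5,0,1],
  [0,0,-1,0,1],
  [0,0,-2,0,1],
  [0,0,-3,0,1],
  [0,0,-4,0,1],
  [0,0,-5,0,1],
  [0,0,-5,0,1],
  [0,0,-5,0,1],
])

```text
clock: 12.3
eef_pos: [541.6, 149.9, 188.7]
tool_rot: [3.141, -0.0, 1.324]
force: [0.4, -0.6, -6.3]
width: 19.3
```

Call:
play_rows([
  [0,0,-1,0,1],
  [0,0,-2,0,1],
  [0,0,-3,0,1],
  [0,0,-4,0,1],
  [0,0,-5,0,1],
  [0,0,-5.3,0,1],
  [0,0,-5.3,0,1],
  [0,0,-5.3,0,1],
])

```text
clock: 13.1
eef_pos: [541.1, 149.7, 241.0]
tool_rot: [-3.141, 0.0, 1.324]
force: [-0.1, -0.5, -7.7]
width: 19.1
```

Call:
play_rows([
  [0,0,0,0,1],
  [0,0,0,0,1],
  [0,0,0,0,1],
  [0,0,0,0,1],
  [0,0,0,0,1],
  [0,0,0,0,1],
  [0,0,0,0,1],
  [0,0,0,0,1],
])

```text
clock: 13.9
eef_pos: [541.5, 149.9, 241.4]
tool_rot: [3.141, -0.0, 1.324]
force: [-0.6, -0.2, -6.3]
width: 19.0
```

Run:
```python
from h import *
np.set_printoptions(precision=3,suppress=True)
b,K,W=cam("scene");s=status.read_state();print(s["eef_pos"],s["tool_rot"],s["force"],s["torque"],s["qd"],s["width"],s["clock"])
cv2.imwrite("pics/s6.png",cv2.resize(b[110:290,270:430],None,fx=3.3,fy=3.3,interpolation=3))
m=np.array([505.6,12,0])
print([((proj(K,W,[m[0],m[1],z+103])-[270,110])*3.3) for z in(14,112,199)])
```

```text
[541.451 149.877 241.333] [ 3.142 -0.     1.324] [-1.121 -0.031 -6.868] [ 0.065 -0.027 -0.031] [ 0.001 -0.     0.002 -0.     0.001 -0.001  0.   ] 18.969986765660064 13.95
[array([142.121, 387.059]), array([141.745, 288.906]), array([141.383, 194.472])]
```

View pics/s6.png

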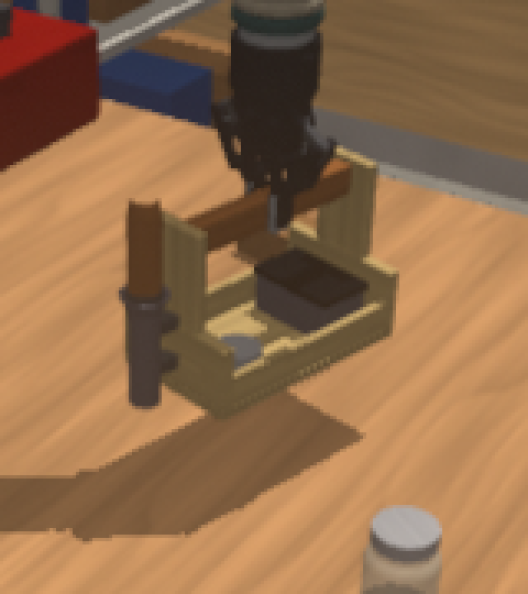

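The caddy hangs in the air nearly level: the mouth is at crop (145,294) against (142,289) predicted for exactly level, roughly 0.02 rad of tilt. The driver is still home, and the force of 6.9 N matches caddy plus driver. I'm handing in.

```bash
python3 -c "
from h import *
print(order.finish_job())"
```

```text
the job is handed in; nothing more can be done
None
```

The nut driver is in the caddy's holster, and the caddy is hanging about 10 cm above the bench, gripped at the middle of its handle bar. I handed the job in at about 14 s of the 58 s allowed.

**Driver:** I took it from the rack, lowered it until about 20 N of contact at the expected seat height, and let go while the caddy stood on the bench. Afterwards the scene image showed its shoulder at row 229.5 against 229.6 predicted. The top of the handle sat 2 pixels lower than predicted, which I put down to its narrower end.

**Lift:** At hand-in the wrist was holding about 6.9 N, which fits caddy plus driver (0.71 kg). The joints were still, the tool had risen 103 mm, and the grip opening was 19 mm on the 20 mm bar. The holster mouth sat about 1.5 pixels lower than for a perfectly level caddy. That suggests a tilt of roughly 0.02 rad against the 0.12 allowed, though it is a rough estimate.

**Other items:** The moves kept clear of the stubby, jar, tape measure and carton, and no unexpected forces appeared. I did not re-measure their positions at the end.

**Disagreements:** The two drivers measured 88 mm apart in the rack instead of 84 mm. Early wrist pictures, taken while the arm was still settling, were about 1 cm off, so I repeated them at rest.

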